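# Empty the loaded pour boxes by feel

### The arm

A 6-joint arm with a two-finger parallel gripper is mounted at the origin on the work surface. World frame = base frame: x ahead of the robot, y to its left, z up, the work surface at z = 0. Lengths are in m, angles in rad, forces in N, time in s.
With the tool pointing down it reaches from about 0.3 to 0.875 m from the base axis. Payload 6.4 kg.
Tool frame: the origin (TCP) lies midway between the tips of the shut fingers; the grasp point (between the pads) lies 19 mm behind it; x points along the fingers, y is the direction in which the jaws open and shut, and the axes are right-handed (so a half turn about x gives the same grasp; the last joint's range is limited). The gripper opens to 85 mm and grips with 20 to 120 N. Pads are 22 mm wide; open, the fingers measure 114 mm over their backs; the gripper's body (76 mm by 85 mm) begins 54 mm behind the grasp point. The pads swing forward as they close: fully open they stand 13 mm farther back than shut.
Start: joints at [-1.406, 0.181, 1.607, -0, 1.354, -0.206], TCP at [0.208, -0.536, 0.231] pointing down, gripper open.
Joint ranges: [-2.99, 2.99], [-0.89, 2.07], [0.3, 2.58], [-1.14, 4.28], [0, 2.63], [-3.12, 3.12]. Speed limits (rad/s): [2.57, 2.57, 3.01, 3.14, 3.14, 3.14].

### API

Orientations are given as a unit quaternion [w, x, y, z].
In Python, from bench import ctrl gives the robot as it stands.
- The arm moves only by the tool servo_tool, never from a script. Its argument "targets" is a list of rows, each a list of 7 numbers: the turn, a rotation vector about the tool's x, y, z in rad, then the shift along the tool's x, y, z in mm, then the opening, from -1 (shut) to 1 (fully open). A call has exactly 8 rows; each row is the pose to reach, as a shift and turn from the pose measured when the call began, along the tool's axes at that moment; what a row does not reach only later rows make up. A row lasts 1/8 s, in which the tool goes at most 62.5 mm and 10.7 degrees, less where a joint would pass 70% of its speed; a pose out of reach is approached as far as the arm can. A call with a gripper value outside its range is refused whole. The fingers move at their own pace and stop on an object; the grip force is fixed at half the most. Time passes only in rows, so rows that repeat a pose let the fingers close, or fill a call up. It gives the time, the measured TCP pose, the force and the opening at its end, in the units of the state.
- ctrl.get_obs(): the state, without advancing time (a new reading comes with each control period).
- ctrl.camera(name): name is "scene" or "top" or "wrist"; returns a dict with "pixels" (420x560x3 uint8, blue, green, red), "intrinsics" (3x3 intrinsics, pixels), "R" (3x3) and "t" (3): a world point X has camera coordinates R X + t; the wrist camera has in their place "tool_from_camera" (4x4, takes a point from camera to tool coordinates, whose origin is the TCP and whose axes are the tool frame's). Camera axes: x right, y down, z forward; pixel columns grow to the right and rows downward; lengths in m; the calibration is good to about 2 mm. A picture is of the moment at which its call begins: read the wrist's pose just before it. There is no depth.
- ctrl.hand_in(): hands the job in, once; it reports no verdict.
The state is a dict: "time_s": time; "q": joint angles; "dq": joint speeds; "joint_efforts": joint torques, N m; "eef_pos": TCP position; "eef_rot": TCP orientation; "wrist_force": force on the tool from outside, world axes, zero at the start; "torque": the same for the moment, N m; "opening": opening from 0.0 (shut) to 1.0 (fully open).
Only numpy, scipy, OpenCV 4.12 (cv2) and the standard library are available. Lean on these libraries where they do the work, as an engineer would, in place of code of your own. Each camera call takes 0.05 s, during which the arm holds its last target.

### The job

Some of the three plywood pour boxes on the joiner's bench still hold brass ball feet for furniture, but you cannot see inside: lift each by its grip and judge by its weight. Tip every loaded box over the wooden tray so that all its balls end up in the tray; never tip an empty one. Leave all three boxes standing upright on the bench, each back about where it stood.

Things in the scene. Friction and masses are not known exactly. Their poses are not given: they have to be found in the camera images.
- box_1: plywood box 104 mm long (x), 70 wide (y), 84 high, closed all round; all three are alike. A square wooden grip, 30 x 30 mm, stands in the middle of its top, 84 to 124 mm above the underside. In its -x end, which starts facing roughly the tray, the upper half is a dark flap, 60 mm wide. They start in a row, with one yaw. Origin: centre of the underside, z up.
- box_2: pour box just like the other two, same origin and axes. Behind the flap a 40 degree ramp climbs to its lower edge, 44 mm above the underside. Tip the box about its y axis, flap end down and grip towards -x, by 60 to 70 degrees for a second: the flap falls open and all rolls out there, towards -x. Tilts under 15 degrees open nothing.
- box_3: pour box just like the other two, same origin and axes. Which boxes are loaded changes each time. Empty, a box weighs 0.24 to 0.32 kg; a loaded one holds loose solid brass balls of 26 mm, together 0.23 kg more. While the flap is shut the contents cannot be seen.
- box_1_flap (a joint): drop flap of box_1, 34 mm high, hinged on its lower edge 45 mm above the box's underside: 0 = shut (leaning 20 degrees inward), grows as it falls outward, about 3.3 rad hanging straight down. It falls open when the box is tipped and then stays open.
- box_2_flap (a joint): drop flap of box_2, 34 mm high, hinged on its lower edge 45 mm above the box's underside: 0 = shut (leaning 20 degrees inward), grows as it falls outward, about 3.3 rad hanging straight down. It falls open when the box is tipped and then stays open.
- box_3_flap (a joint): drop flap of box_3, 34 mm high, hinged on its lower edge 45 mm above the box's underside: 0 = shut (leaning 20 degrees inward), grows as it falls outward, about 3.3 rad hanging straight down. It falls open when the box is tipped and then stays open.
- tray: fixed open tray of pale wood, 220 x 220 mm outside, 50 mm high, walls and floor 8 mm thick, empty at the start. Origin: centre of its underside, z up.
There are look-alikes about, which are no part of the job. What is shaped like the box_3 but green is not meant.

How it is judged:
On the way, in this order (a step that is already met when the one before it is completed fails the run):
1. the balls of a first loaded box lie in the tray (contact force between tray and anything else above 1.9 N), for 0.3 s.
2. the balls of both loaded boxes lie in the tray (contact force between tray and anything else above 4.2 N), for 0.3 s.
At the end, for the whole second after the job is handed in: All six balls (three in each of the two loaded boxes) rest in the tray, nothing else does (the load on the tray is 4.2 to 5.2 N), and all three boxes stand on the bench, upright within 10 degrees, at rest, each within 50 mm of where it stood at the start (contact force between tray and anything else between 4.2 and 5.2 N and distance of each of box_1, box_2, box_3 from where it was at the start of the episode below 0.05 m and height (world z) of each of box_1, box_2, box_3 below 0.012 m and angle between each of box_1, box_2, box_3's own z axis and vertical below 0.17 rad and linear speed of each of box_1, box_2, box_3 below 0.03 m/s); the robot touches nothing.
It fails at once if a box that was empty has been tipped too: all three flaps have fallen open (value of joint each of box_1_flap, box_2_flap, box_3_flap above 0.8 rad).
It also fails if it takes over 72 s, if anything falls off the work surface, if the arm or the gripper's body presses on something with over 40 N, if the wrist force passes 120 N, or if a joint passes its speed limit or range.

## Working session

There is one attempt and no reset: what is moved stays moved. The work goes in short steps, Python scripts to look and compute and a tool call to move; the robot and the scene stay as the last step left them, time stands still between calls to the robot, and variables do not carry over. Pictures are saved under pics/ and viewed, and the job is handed in when it is done.

Besides the shell and the picture viewer there is one more tool, called after ">>>" by a JSON object that holds its "fn" and its "kwargs". servo_tool: Moves the arm, as the interface text tells. Its arguments: {"type":"object","properties":{"targets":{"type":"array","items":{"type":"array","items":{"type":"number"}}}},"required":["targets"]}

```bash
mkdir -p pics; ls
python3 - <<'E'
from bench import ctrl
import cv2
o=ctrl.get_obs(); print({k:o[k] for k in o})
for n in("scene","top"):
    c=ctrl.camera(n); cv2.imwrite(f"pics/{n}0.png",c["pixels"]); print(n,c["intrinsics"],c["R"],c["t"])
E
```

```text
pics
{'time_s': 0.0, 'q': array([-1.40630543e+00,  1.81535594e-01,  1.60801799e+00, -5.18236816e-06,
        1.35380191e+00, -2.06293911e-01]), 'dq': array([ 0.00054068, -0.00065002,  0.00026274, -0.00115556,  0.00245491,
        0.00185239]), 'joint_efforts': array([-5.03292904e-05, -4.44873762e+01, -3.51337194e+01, -3.52504621e-04,
        9.30717972e-03,  1.54632914e-05]), 'eef_pos': array([ 0.20827421, -0.53535536,  0.2303824 ]), 'eef_rot': array([ 0.12971975,  0.69500069,  0.13096607, -0.69497821]), 'wrist_force': array([ 0.19671412, -0.01751212, -0.73518241]), 'torque': array([-0.01022072, -0.00458839,  0.03927818]), 'opening': 0.9977523373222564}
scene [[420.73827265   0.         275.95214625]
 [  0.         420.73827265 209.10512932]
 [  0.           0.           1.        ]] [[ 0.49836385  0.86689643  0.01113816]
 [ 0.6134486  -0.34352454 -0.71110597]
 [-0.61262899  0.3612222  -0.70299661]] [-0.26185748 -0.28886347  1.34340158]
top [[493.04752628   0.         285.08413247]
 [  0.         493.04752628 215.90855897]
 [  0.           0.           1.        ]] [[ 0.0218329  -0.99974795 -0.00523057]
 [-0.99758619 -0.02144014 -0.06604638]
 [ 0.06591759  0.00665993 -0.99780284]] [8.05378275e-04 5.42461139e-01 1.18930330e+00]
```

View pics/scene0.png

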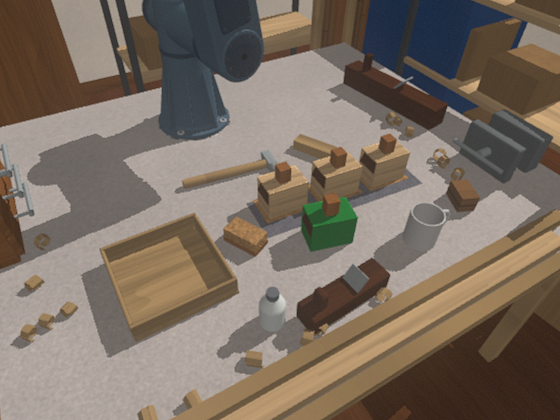

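View pics/top0.png

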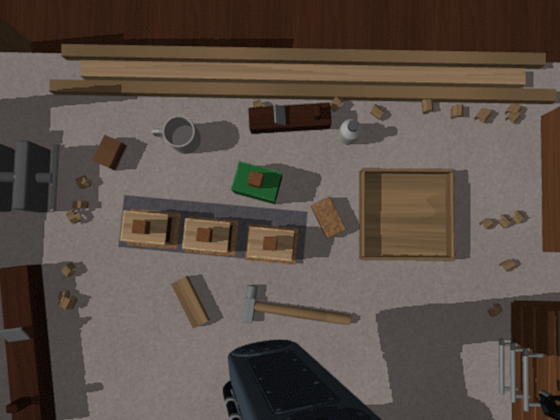

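```bash
cat > h.py <<'E'
from bench import ctrl
import cv2, numpy as np
from scipy.spatial.transform import Rotation as Ro
def pix2w(c,u,v,z):
    d=np.linalg.inv(c["intrinsics"])@np.array([u,v,1.]); R=np.array(c["R"]); t=np.array(c["t"])
    o=-R.T@t; d=R.T@d; return o+d*(z-o[2])/d[2]
def w2pix(c,X):
    p=np.array(c["intrinsics"])@(np.array(c["R"])@np.array(X)+c["t"]); return p[:2]/p[2]
E
python3 - <<'E'
from h import *
im=cv2.imread("pics/top0.png"); cv2.imwrite("pics/top0z.png",cv2.resize(im[190:270,110:310],None,fx=4,fy=4,interpolation=cv2.INTER_CUBIC))
im=cv2.imread("pics/scene0.png"); cv2.imwrite("pics/scene0z.png",cv2.resize(im[120:260,240:440],None,fx=4,fy=4,interpolation=cv2.INTER_CUBIC))
E
```

```text
(no output)
```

View pics/top0z.png

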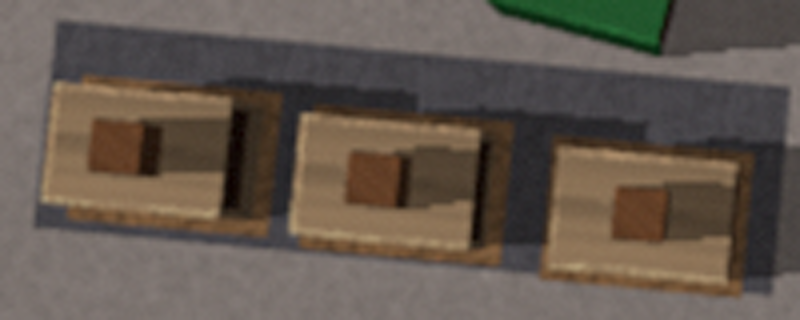

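View pics/scene0z.png

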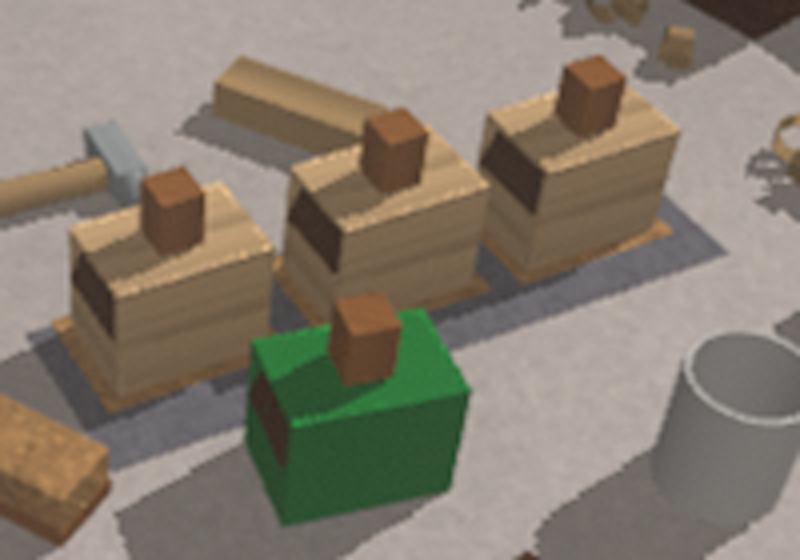

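Run:
```python
from h import *
c=ctrl.camera("top"); s=ctrl.camera("scene")
f=lambda u,v,z:pix2w(c,110+u/4,190+v/4,z)
for n,g,cs in (("L",(115.5,146),[(52,82),(234,97),(219,217),(40,203)]),("M",(375,178.5),[(300,113),(481,128),(472,249),(289,235)]),("R",(640,213),[(556,147),(737,162),(731,284),(546,270)])):
    P=np.array([f(*q,.084) for q in cs]); print(n,f(*g,.124).round(4),P[:,:2].round(4).tolist(), 'len',np.linalg.norm(P[0]-P[1]),np.linalg.norm(P[0]-P[3]))
    a=P[0]+P[3]-P[1]-P[2]; print('  xaxis yaw', np.degrees(np.arctan2(a[1],a[0])), 'ctr',P.mean(0).round(4))
for n,q in (("L",(592-0,65)),("M",(394,118)),("R",(172,181))):
    print(n,pix2w(s,240+q[0]/4,120+q[1]/4,.124).round(4))
for q in ((360,170),(454,170),(454,259),(360,259)): print(pix2w(c,*q,.05).round(4))
for q in ((240,162),(282,170),(276,202),(233,192)): print('green',pix2w(c,*q,.084).round(4))
```

```text
L [0.5046 0.3378 0.124 ] [[0.5424, 0.3883], [0.536, 0.2823], [0.4664, 0.2884], [0.4722, 0.3922]] len 0.10618707322553887 0.07030608723363745
  xaxis yaw 86.65568336900166 ctr [0.5043 0.3378 0.084 ]
M [0.4896 0.1922 0.124 ] [[0.5275, 0.2437], [0.5211, 0.1386], [0.4512, 0.1418], [0.457, 0.2476]] len 0.10528650157579769 0.0706879045291717
  xaxis yaw 86.69674911650348 ctr [0.4892 0.1929 0.084 ]
R [0.4736 0.0441 0.124 ] [[0.511, 0.095], [0.5046, -0.0098], [0.4344, -0.0078], [0.4401, 0.0988]] len 0.10494822017778803 0.0710537713777194
  xaxis yaw 86.72572072423408 ctr [0.4726 0.0441 0.084 ]
L [0.5029 0.3404 0.124 ]
M [0.4872 0.1968 0.124 ]
R [0.4739 0.047  0.124 ]
[ 0.6543 -0.1647  0.05  ]
[ 0.659  -0.3895  0.05  ]
[ 0.4467 -0.3894  0.05  ]
[ 0.4418 -0.1672  0.05  ]
green [0.6617 0.12   0.084 ]
green [0.6449 0.0216 0.084 ]
green [0.5698 0.0339 0.084 ]
green [0.591  0.1343 0.084 ]
```

```bash
cat >> h.py <<'E'
def toolR(o=None):
    o=o or ctrl.get_obs(); w,x,y,z=o["eef_rot"]; return Ro.from_quat([x,y,z,w])
def down(yaw): # tool x down, tool y along yaw(deg) direction
    a=np.radians(yaw); X=np.array([0,0,-1.]); Y=np.array([np.cos(a),np.sin(a),0]); return Ro.from_matrix(np.c_[X,Y,np.cross(X,Y)])
def tilt(base,deg,ax): # rotate about world axis dir
    return Ro.from_rotvec(np.radians(deg)*np.array(ax))*base
def go(pos,R):
    o=ctrl.get_obs(); C=toolR(o)
    print('turn',(C.inv()*R).as_rotvec().round(3).tolist(),'shift',(C.inv().apply(np.array(pos)-o["eef_pos"])*1e3).round(1).tolist())
def st():
    import json
    o=ctrl.get_obs(); print('t',round(o['time_s'],2),'q',o['q'].round(3).tolist(),'p',o['eef_pos'].round(4).tolist(),'F',o['wrist_force'].round(2).tolist(),'T',o['torque'].round(3).tolist(),'op',round(o['opening'],3))
    print(toolR(o).as_matrix().round(3).tolist())
    open('log.jsonl','a').write(json.dumps([o['q'].tolist(),o['eef_pos'].tolist(),list(map(float,o['eef_rot']))])+"\n")
E
python3 - <<'E'
from h import *
st()
for y in (86.5,-93.5): go([.4735,.045,.19],down(y))
E
```

```text
t 0.2 q [-1.406, 0.181, 1.608, 0.0, 1.354, -0.206] p [0.2083, -0.5356, 0.2308] F [-0.14, -0.13, -0.1] T [0.026, 0.007, 0.017] op 0.998
[[-0.0, 0.362, -0.932], [0.001, -0.932, -0.362], [-1.0, -0.001, -0.0]]
turn [-2.71, -0.001, 0.0] shift [41.3, -445.0, -457.5]
turn [0.432, 0.0, 0.001] shift [41.3, -445.0, -457.5]
```

>>> {"fn": "servo_tool", "kwargs": {"targets": [[0.04,0,0,4,-41,-42,1],[0.08,0,0,8,-82,-84,1],[0.12,0,0,11,-123,-126,1],[0.16,0,0,15,-164,-168,1],[0.2,0,0,19,-205,-210,1],[0.24,0,0,23,-246,-252,1],[0.28,0,0,26,-287,-294,1],[0.32,0,0,30,-328,-336,1]]}}

```text
time_s: 1.2
eef_pos: [0.4032, -0.1064, 0.2013]
eef_rot: [0.017, 0.707, 0.018, -0.707]
wrist_force: [0.3, -0.3, -0.1]
opening: 1.001
```

Run:
```python
from h import *
st()
go([.4735,.045,.19],down(-93.5))
```

```text
t 1.2 q [-0.545, -0.161, 2.015, 0.001, 1.288, 0.976] p [0.4032, -0.1064, 0.2013] F [0.29, -0.28, -0.08] T [-0.058, -0.049, 0.008] op 1.001
[[0.001, 0.049, -0.999], [0.001, -0.999, -0.049], [-1.0, -0.0, -0.001]]
turn [0.11, -0.001, 0.001] shift [11.5, -147.7, -77.6]
```

>>> {"fn": "servo_tool", "kwargs": {"targets": [[0.04,0,0,4,-45,-24,1],[0.07,0,0,8,-90,-48,1],[0.11,0,0,12,-130,-68,1],[0.11,0,0,30,-148,-78,1],[0.11,0,0,70,-148,-78,1],[0.11,0,0,100,-148,-78,1],[0.11,0,0,112,-148,-78,1],[0.11,0,0,112,-148,-78,1]]}}

```text
time_s: 2.2
eef_pos: [0.4736, 0.0453, 0.0892]
eef_rot: [0.022, -0.707, 0.021, 0.707]
wrist_force: [0.2, -0.7, 0.2]
opening: 0.998
```

```bash
cat > kin.py <<'E'
import numpy as np, json
from scipy.optimize import least_squares
from scipy.spatial.transform import Rotation as Ro
Rz=lambda a:Ro.from_euler('z',a); Ry=lambda a:Ro.from_euler('y',a)
# zero: arm straight up; local z along links
def fk(q,p,R=True):
    d1,off,a1,a2,a3,d4,d6=p
    r=Rz(q[0]); x=np.array([0,0,d1])+r.apply([a1,off,0])
    r=r*Ry(q[1]); x=x+r.apply([0,0,a2])
    r=r*Ry(q[2]); x=x+r.apply([a3,0,d4])
    r=r*Rz(q[3])*Ry(q[4]); r=r*Rz(q[5]); x=x+r.apply([0,0,d6])
    return x,r   # local z= tool x
M=None
E
python3 - <<'E'
from h import *
st()
import kin,json
L=[json.loads(l) for l in open('log.jsonl')]
for q,p,e in L:
    x,r=kin.fk(q,[.3,.1,0,.4,0,.4,.2]); T=Ro.from_quat([e[1],e[2],e[3],e[0]])
    print((r.inv()*T).as_matrix().round(3).tolist())
def res(v): return np.concatenate([(kin.fk(q,[v[0],v[1],0,v[2],0,v[3],v[4]])[0]-p) for q,p,e in L])
s=kin.least_squares(res,[.3,.1,.4,.4,.2]); print(s.x,s.fun)
E
```

```text
t 2.2 q [-0.155, 0.148, 1.965, 0.001, 1.029, 1.476] p [0.4736, 0.0453, 0.0892] F [0.19, -0.74, 0.19] T [-0.065, -0.046, -0.036] op 0.998
[[-0.001, -0.061, -0.998], [0.001, -0.998, 0.061], [-1.0, -0.001, 0.001]]
[[0.0, -1.0, -0.0], [0.0, 0.0, -1.0], [1.0, 0.0, 0.0]]
[[0.0, -1.0, -0.0], [0.0, 0.0, -1.0], [1.0, 0.0, 0.0]]
[[0.0, -1.0, -0.0], [0.0, 0.0, -1.0], [1.0, 0.0, 0.0]]
[-8.20443398  0.12196878  0.38342611  0.48381105 -8.16302541] [ 0.0019743   0.01332602  0.00032476 -0.00217702 -0.00235679  0.00069292
  0.01469491 -0.0032983  -0.00101768]
```

>>> {"fn": "servo_tool", "kwargs": {"targets": [[0,0,0,0,0,0,-1],[0,0,0,0,0,0,-1],[0,0,0,0,0,0,-1],[0,0,0,0,0,0,-1],[0,0,0,-15,0,0,-1],[0,0,0,-40,0,0,-1],[0,0,0,-60,0,0,-1],[0,0,0,-60,0,0,-1]]}}

```text
time_s: 3.2
eef_pos: [0.4748, 0.0451, 0.1511]
eef_rot: [-0.022, 0.708, -0.021, -0.706]
wrist_force: [1.3, -0.7, -2.8]
opening: 0.344
```

Run:
```python
from h import *
st()
for i in range(3):
    c=ctrl.camera("scene"); print(ctrl.get_obs()['wrist_force'].round(2), ctrl.get_obs()['torque'].round(3))
cv2.imwrite("pics/s1.png",c["pixels"])
```

```text
t 3.2 q [-0.155, 0.05, 1.926, 0.001, 1.163, 1.476] p [0.4748, 0.0451, 0.1511] F [1.32, -0.7, -2.83] T [0.055, -0.027, -0.014] op 0.344
[[0.003, -0.061, -0.998], [0.0, -0.998, 0.061], [-1.0, -0.0, -0.003]]
[ 0.39 -0.23 -3.16] [ 0.056 -0.048  0.005]
[ 0.61  0.28 -3.54] [-0.041  0.024 -0.009]
[ 0.2   0.42 -2.51] [-0.003  0.012 -0.002]
```

View pics/s1.png

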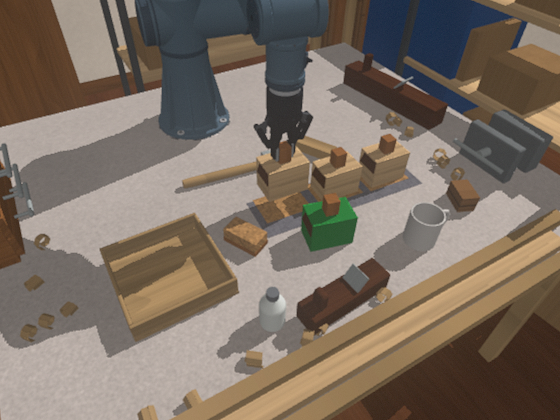

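R lifted weighs about 3.0 N, so it is empty. I'll put it back.

>>> {"fn": "servo_tool", "kwargs": {"targets": [[0,0,0,25,0,0,-1],[0,0,0,50,0,0,-1],[0,0,0,61,0,0,-1],[0,0,0,61,0,0,1],[0,0,0,61,0,0,1],[0,0,0,61,0,0,1],[0,0,0,25,0,0,1],[0,0,0,-5,0,0,1]]}}

```text
time_s: 4.35
eef_pos: [0.4726, 0.0453, 0.154]
eef_rot: [0.022, -0.706, 0.021, 0.708]
wrist_force: [0.4, -0.4, 0.4]
opening: 0.998
```

Run:
```python
from h import *
st(); go([.4885,.1945,.165],down(-93.5)); go([.4885,.1945,.089],down(-93.5))
```

```text
t 4.35 q [-0.156, 0.045, 1.924, 0.001, 1.176, 1.476] p [0.4726, 0.0453, 0.154] F [0.41, -0.44, 0.37] T [0.073, -0.042, -0.032] op 0.998
[[-0.003, -0.061, -0.998], [0.001, -0.998, 0.061], [-1.0, -0.001, 0.003]]
turn [-0.0, 0.003, 0.001] shift [-10.9, -149.9, -6.7]
turn [-0.0, 0.003, 0.001] shift [65.1, -149.8, -6.9]
```

>>> {"fn": "servo_tool", "kwargs": {"targets": [[0,0,0,-10,-50,-2,1],[0,0,0,-10,-100,-5,1],[0,0,0,-5,-145,-7,1],[0,0,0,30,-150,-7,1],[0,0,0,60,-150,-7,1],[0,0,0,65,-150,-7,1],[0,0,0,65,-150,-7,0],[0,0,0,65,-150,-7,-1]]}}

```text
time_s: 5.35
eef_pos: [0.4898, 0.1946, 0.0906]
eef_rot: [0.022, -0.707, 0.021, 0.707]
wrist_force: [0.5, 0.4, -0.7]
opening: 0.607
```

>>> {"fn": "servo_tool", "kwargs": {"targets": [[0,0,0,0,0,0,-1],[0,0,0,0,0,0,-1],[0,0,0,0,0,0,-1],[0,0,0,-20,0,0,-1],[0,0,0,-50,0,0,-1],[0,0,0,-60,0,0,-1],[0,0,0,-60,0,0,-1],[0,0,0,-60,0,0,-1]]}}

```text
time_s: 6.35
eef_pos: [0.4888, 0.1943, 0.1491]
eef_rot: [0.022, -0.706, 0.022, 0.708]
wrist_force: [-0.1, 0.0, -4.6]
opening: 0.341
```

Run:
```python
from h import *
st()
c=ctrl.camera("scene"); print(ctrl.get_obs()['wrist_force'].round(2), ctrl.get_obs()['torque'].round(3))
c=ctrl.camera("scene"); print(ctrl.get_obs()['wrist_force'].round(2), ctrl.get_obs()['torque'].round(3))
cv2.imwrite("pics/s2.png",c["pixels"])
import kin,json
L=[json.loads(l) for l in open('log.jsonl')]
def res(v): return np.concatenate([(kin.fk(q,[v[0],v[1],v[4],v[2],v[5],v[3],0.2])[0]-p) for q,p,e in L])
s=kin.least_squares(res,[.3,.1,.4,.4,0,0]); print(s.x.round(4),np.abs(s.fun).max())
print(s.fun.reshape(-1,3).round(4))
```

```text
t 6.35 q [0.152, 0.165, 1.803, 0.001, 1.177, 1.784] p [0.4888, 0.1943, 0.1491] F [-0.13, 0.02, -4.57] T [-0.059, 0.004, 0.026] op 0.341
[[-0.003, -0.062, -0.998], [0.001, -0.998, 0.062], [-1.0, -0.001, 0.003]]
[-0.31 -0.67 -6.17] [-0.06   0.049  0.01 ]
[-0.07  0.56 -4.41] [-0.048  0.046  0.012]
[0.1951 0.1179 0.4374 0.5144 0.     0.0853] 0.0004126176420157779
[[ 0.0001  0.0001 -0.    ]
 [ 0.     -0.      0.    ]
 [-0.      0.      0.    ]
 [-0.0004  0.0001 -0.    ]
 [ 0.0003 -0.     -0.    ]
 [ 0.0002 -0.0001  0.    ]]
```

View pics/s2.png

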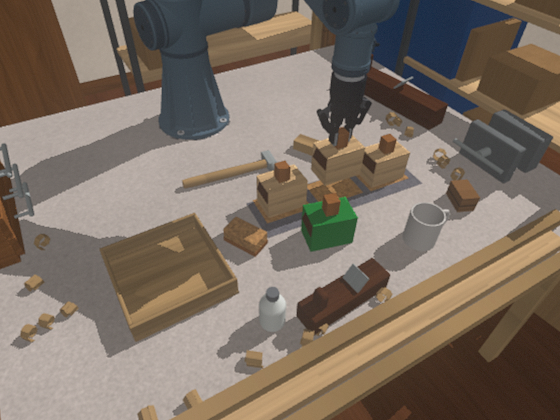

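```bash
cat >> h.py <<'E'
import kin
LO=np.array([-2.99,-.89,.3,-1.14,0,-3.12]);HI=np.array([2.99,2.07,2.58,4.28,2.63,3.12])
KT=np.array([[0,-1,0],[0,0,-1],[1,0,0.]])
def par(d6): return [d6-.0049,.1179,0,.4374,.0853,.5144,d6]
def ik(pos,R,q0,d6):
    def res(q):
        x,r=kin.fk(q,par(d6)); return np.concatenate([x-pos,.3*((R.inv()*(r*Ro.from_matrix(KT))).as_rotvec())])
    s=kin.least_squares(res,np.clip(q0,LO+.01,HI-.01),bounds=(LO,HI)); return s.x,np.abs(s.fun).max()
def pour(lip,phi,th,yaw):
    """TCP pose with box flap heading phi deg, tilt th deg, lip at given place. yaw= tool-y heading when upright"""
    a=np.radians(phi); f=np.array([np.cos(a),np.sin(a),0]); ax=np.cross([0,0,1],f)
    rel=-.052*f+np.array([0,0,.089-.044])   # TCP minus lip, upright
    r=Ro.from_rotvec(np.radians(th)*ax)
    return np.array(lip)+r.apply(rel), r*down(yaw)
E
python3 - <<'E'
from h import *
q0=ctrl.get_obs()['q']
for d6 in (.2,.3):
  for phi in (-93.5,-60,-30,-120,-150):
    q=q0.copy();print('d6',d6,'phi',phi)
    a=np.radians(phi); lip=np.array([.55,-.28,.11])-.06*np.array([np.cos(a),np.sin(a),0])
    for th in (0,20,40,55,65):
        P,R=pour(lip,phi,th,phi); q,e=ik(P,R,q,d6); print(th,P.round(3),q.round(2),round(e,4))
E
```

```text
d6 0.2 phi -93.5
0 [ 0.557 -0.168  0.155] [-0.5   0.27  1.66 -0.    1.21  1.13] 0.0
20 [ 0.556 -0.187  0.17 ] [-0.63  0.32  1.59  0.3   1.43  0.93] 0.0
40 [ 0.554 -0.209  0.178] [-0.74  0.43  1.51  0.53  1.68  0.82] 0.0
55 [ 0.553 -0.227  0.178] [-0.8   0.52  1.45  0.68  1.86  0.79] 0.0
65 [ 0.553 -0.239  0.176] [-0.83  0.6   1.41  0.78  1.97  0.78] 0.0
d6 0.2 phi -60
0 [ 0.494 -0.183  0.155] [-0.58  0.16  1.8  -0.    1.19  0.47] 0.0
20 [ 0.503 -0.199  0.17 ] [-0.65  0.3   1.62  0.13  1.55  0.38] 0.0
40 [ 0.515 -0.219  0.178] [-0.7   0.47  1.44  0.23  1.89  0.35] 0.0
55 [ 0.524 -0.234  0.178] [-0.72  0.61  1.32  0.31  2.12  0.36] 0.0
65 [ 0.529 -0.244  0.176] [-0.73  0.7   1.25  0.37  2.27  0.38] 0.0
d6 0.2 phi -30
0 [ 0.453 -0.224  0.155] [-0.69  0.11  1.85 -0.    1.18 -0.17] 0.0
20 [ 0.469 -0.233  0.17 ] [-0.67  0.29  1.63 -0.05  1.57 -0.14] 0.0
40 [ 0.489 -0.245  0.178] [-0.65  0.49  1.41 -0.09  1.93 -0.13] 0.0
55 [ 0.504 -0.254  0.178] [-0.64  0.64  1.27 -0.12  2.18 -0.14] 0.0
65 [ 0.514 -0.259  0.176] [-0.64  0.74  1.18 -0.14  2.34 -0.15] 0.0
d6 0.2 phi -120
0 [ 0.606 -0.183  0.
[... 1747 characters left out ...]
i -120
0 [ 0.606 -0.183  0.155] [-0.48  0.38  1.52 -0.    1.24  1.61] 0.0
20 [ 0.597 -0.199  0.17 ] [-0.68  0.35  1.57  0.36  1.3   1.31] 0.0
40 [ 0.585 -0.219  0.178] [-0.86  0.42  1.58  0.66  1.45  1.05] 0.0
55 [ 0.576 -0.234  0.178] [-0.96  0.52  1.56  0.83  1.6   0.91] 0.0
65 [ 0.571 -0.244  0.176] [-1.02  0.61  1.53  0.94  1.7   0.84] 0.0
d6 0.3 phi -150
0 [ 0.647 -0.224  0.155] [-0.51  0.49  1.37  0.    1.29  2.11] 0.0
20 [ 0.631 -0.233  0.17 ] [-0.68  0.34  1.58  0.36  1.12  1.8 ] 0.0
40 [ 0.611 -0.245  0.178] [-0.87  0.29  1.74  0.78  1.11  1.39] 0.0
55 [ 0.596 -0.254  0.178] [-1.    0.34  1.83  1.06  1.21  1.09] 0.0
65 [ 0.586 -0.259  0.176] [-1.07  0.41  1.86  1.21  1.32  0.92] 0.0
```

Run:
```python
from h import *
go([.489,.19,.25],down(-93.5)); go([.557,-.168,.25],down(-93.5)); go([.557,-.168,.157],down(-93.5))
```

```text
turn [-0.001, 0.003, 0.001] shift [-100.8, 4.3, -0.1]
turn [-0.001, 0.003, 0.001] shift [-101.3, 357.4, -90.0]
turn [-0.001, 0.003, 0.001] shift [-8.3, 357.5, -90.3]
```

>>> {"fn": "servo_tool", "kwargs": {"targets": [[0,0,0,-40,0,0,-1],[0,0,0,-85,5,0,-1],[0,0,0,-101,35,-8,-1],[0,0,0,-101,85,-20,-1],[0,0,0,-101,140,-33,-1],[0,0,0,-101,195,-47,-1],[0,0,0,-101,250,-61,-1],[0,0,0,-101,300,-75,-1]]}}

```text
time_s: 7.45
eef_pos: [0.5453, -0.1117, 0.2488]
eef_rot: [0.022, -0.705, 0.021, 0.708]
wrist_force: [1.1, 0.7, -5.9]
opening: 0.342
```

Run:
```python
from h import *
st(); go([.557,-.168,.157],down(-93.5))
```

```text
t 7.45 q [-0.415, 0.128, 1.631, -0.0, 1.387, 1.218] p [0.5453, -0.1117, 0.2488] F [1.08, 0.72, -5.91] T [-0.012, -0.033, 0.043] op 0.342
[[-0.004, -0.062, -0.998], [0.002, -0.998, 0.062], [-1.0, -0.001, 0.004]]
turn [-0.001, 0.004, 0.001] shift [91.6, 55.6, -15.6]
```

>>> {"fn": "servo_tool", "kwargs": {"targets": [[0,0,0,5,35,-9,-1],[0,0,0,25,56,-16,-1],[0,0,0,55,56,-16,-1],[0,0,0,80,56,-16,-1],[0,0,0,92,56,-16,-1],[0,0,0,92,56,-16,-1],[0,0,0,92,56,-16,-1],[0,0,0,92,56,-16,-1]]}}

```text
time_s: 8.45
eef_pos: [0.5582, -0.1688, 0.158]
eef_rot: [0.022, -0.706, 0.022, 0.707]
wrist_force: [0.5, -0.1, -5.3]
opening: 0.342
```

```bash
cat >> h.py <<'E'
def pourrows(ths,lip=(.5534,-.2199,.112),phi=-93.5):
    o=ctrl.get_obs(); C=toolR(o)
    for th in ths:
        P,R=pour(lip,phi,th,phi); print(th,'turn',(C.inv()*R).as_rotvec().round(3).tolist(),'shift',(C.inv().apply(P-o["eef_pos"])*1e3).round(1).tolist())
E
python3 - <<'E'
from h import *
c=ctrl.camera("top"); cv2.imwrite("pics/t3.png",cv2.resize(c["pixels"][140:300,150:470],None,fx=2.5,fy=2.5))
c=ctrl.camera("scene"); cv2.imwrite("pics/s3.png",cv2.resize(c["pixels"][110:350,80:400],None,fx=2.5,fy=2.5))
st(); pourrows([0,8,17,26,35,44,53,62,67])
E
```

```text
t 8.55 q [-0.497, 0.274, 1.651, -0.001, 1.219, 1.136] p [0.5579, -0.1686, 0.1576] F [0.95, -0.24, -4.63] T [-0.079, -0.044, 0.035] op 0.342
[[-0.002, -0.062, -0.998], [0.001, -0.998, 0.062], [-1.0, -0.001, 0.002]]
0 turn [-0.001, 0.002, 0.001] shift [0.6, -0.6, 1.4]
8 turn [-0.001, 0.002, -0.139] shift [-6.2, 6.2, 1.4]
17 turn [-0.001, 0.002, -0.296] shift [-12.6, 14.9, 1.4]
26 turn [-0.002, 0.002, -0.453] shift [-17.6, 24.4, 1.4]
35 turn [-0.002, 0.002, -0.61] shift [-21.1, 34.6, 1.4]
44 turn [-0.002, 0.002, -0.767] shift [-22.9, 45.3, 1.4]
53 turn [-0.002, 0.002, -0.924] shift [-23.0, 56.1, 1.4]
62 turn [-0.002, 0.002, -1.082] shift [-21.5, 66.8, 1.3]
67 turn [-0.002, 0.002, -1.169] shift [-19.9, 72.5, 1.3]
```

View pics/t3.png

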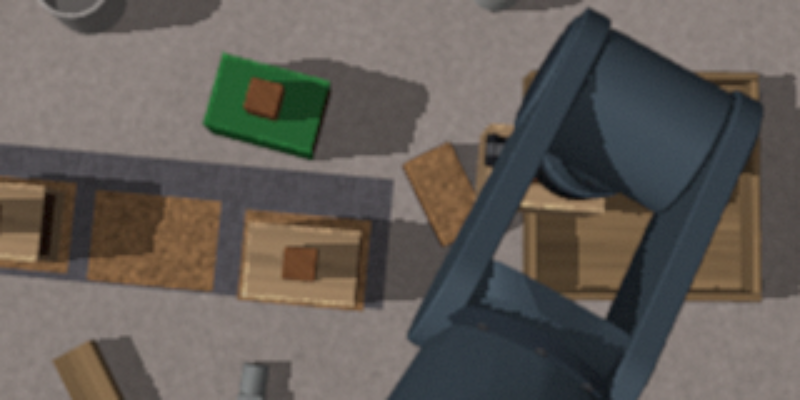

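View pics/s3.png

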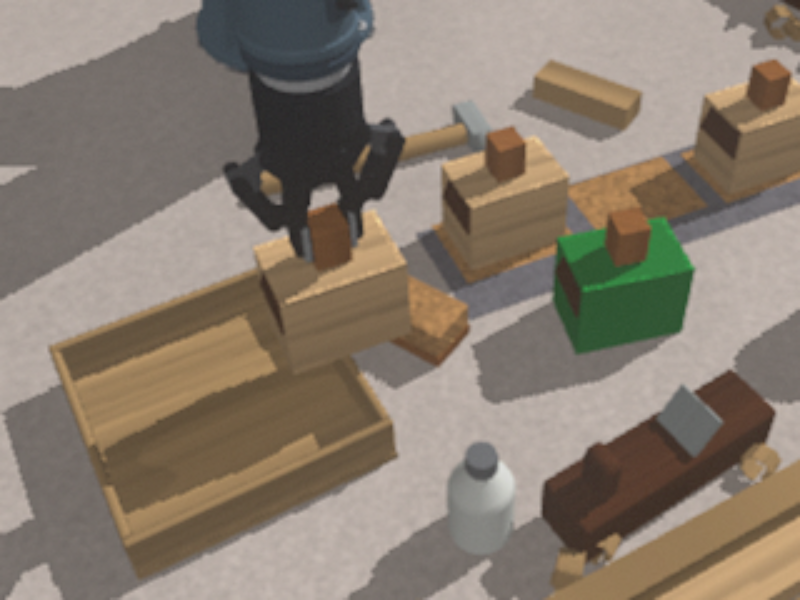

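The box is upright, with its flap end inside the tray's edge. I'll tip it now.

>>> {"fn": "servo_tool", "kwargs": {"targets": [[0,0,-0.14,-6,6,1,-1],[0,0,-0.3,-13,15,1,-1],[0,0,-0.45,-18,24,1,-1],[0,0,-0.61,-21,35,1,-1],[0,0,-0.77,-23,45,1,-1],[0,0,-0.92,-23,56,1,-1],[0,0,-1.08,-21,67,1,-1],[0,0,-1.15,-20,71,1,-1]]}}

```text
time_s: 9.55
eef_pos: [0.5521, -0.2414, 0.1757]
eef_rot: [-0.405, 0.604, 0.365, -0.581]
wrist_force: [-0.2, 0.3, -3.3]
opening: 0.342
```

>>> {"fn": "servo_tool", "kwargs": {"targets": [[0,0,0,0,0,0,-1],[0,0,0,0,0,0,-1],[0,0,0,0,0,0,-1],[0,0,0,0,0,0,-1],[0,0,0,0,0,0,-1],[0,0,0,0,0,0,-1],[0,0,0,0,0,0,-1],[0,0,0,0,0,0,-1]]}}

```text
time_s: 10.55
eef_pos: [0.5521, -0.2414, 0.1756]
eef_rot: [-0.405, 0.604, 0.365, -0.581]
wrist_force: [0.8, 0.1, -3.0]
opening: 0.338
```

Run:
```python
from h import *
c=ctrl.camera("scene"); cv2.imwrite("pics/s4.png",cv2.resize(c["pixels"][110:350,80:400],None,fx=2.5,fy=2.5))
st(); pourrows([67])
```

```text
t 10.6 q [-0.941, 0.825, 1.207, 0.712, 2.036, 0.699] p [0.5521, -0.2414, 0.1756] F [-0.88, -0.94, -2.83] T [-0.984, 0.058, 0.025] op 0.341
[[0.057, -0.03, -0.998], [0.912, -0.405, 0.065], [-0.406, -0.914, 0.004]]
67 turn [-0.005, -0.002, -0.017] shift [-0.3, -1.9, 0.0]
```

View pics/s4.png

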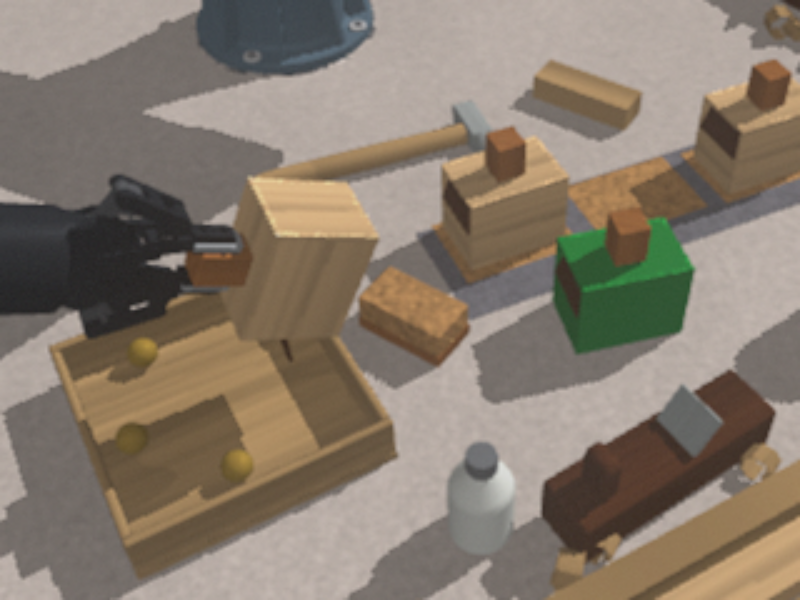

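Run:
```python
from h import *
pourrows([60,49,38,27,16,5,0,0],lip=(.5534,-.2199,.15))
pourrows([0],lip=(.5534,-.2199,.205))
```

```text
60 turn [-0.005, -0.001, 0.105] shift [-9.2, -41.8, 0.2]
49 turn [-0.005, -0.001, 0.297] shift [2.3, -48.3, 0.3]
38 turn [-0.005, -0.0, 0.489] shift [14.8, -52.4, 0.3]
27 turn [-0.005, 0.0, 0.681] shift [27.9, -54.1, 0.3]
16 turn [-0.005, 0.001, 0.873] shift [41.0, -53.3, 0.4]
5 turn [-0.005, 0.001, 1.065] shift [53.8, -49.9, 0.4]
0 turn [-0.005, 0.001, 1.152] shift [59.3, -47.6, 0.4]
0 turn [-0.005, 0.001, 1.152] shift [59.3, -47.6, 0.4]
0 turn [-0.005, 0.001, 1.152] shift [37.0, -97.9, 0.6]
```

>>> {"fn": "servo_tool", "kwargs": {"targets": [[0,0,0.1,-9,-40,0,-1],[0,0,0.27,2,-48,0,-1],[0,0,0.45,12,-52,0,-1],[0,0,0.63,24,-56,0,-1],[0,0,0.81,34,-65,0,-1],[0,0,0.99,38,-80,0,-1],[0,0,1.15,37,-98,0,-1],[0,0,1.15,37,-98,0,-1]]}}

```text
time_s: 11.6
eef_pos: [0.5581, -0.1649, 0.2525]
eef_rot: [0.022, -0.707, 0.02, 0.707]
wrist_force: [0.3, -0.2, -2.7]
opening: 0.338
```

Run:
```python
from h import *
st(); 
for p in ([.489,.1945,.25],[.489,.1945,.0905]): go(p,down(-93.5))
```

```text
t 11.6 q [-0.492, 0.18, 1.565, 0.001, 1.398, 1.138] p [0.5581, -0.1649, 0.2525] F [0.27, -0.16, -2.68] T [0.01, -0.018, -0.07] op 0.338
[[-0.001, -0.06, -0.998], [0.002, -0.998, 0.06], [-1.0, -0.002, 0.001]]
turn [0.001, 0.001, 0.002] shift [3.2, -354.6, 90.4]
turn [0.001, 0.001, 0.002] shift [162.7, -354.3, 90.3]
```

>>> {"fn": "servo_tool", "kwargs": {"targets": [[0,0,0,0,-35,9,-1],[0,0,0,0,-88,22,-1],[0,0,0,0,-142,36,-1],[0,0,0,0,-196,50,-1],[0,0,0,0,-250,64,-1],[0,0,0,0,-305,78,-1],[0,0,0,2,-345,88,-1],[0,0,0,3,-354,90,-1]]}}

```text
time_s: 12.6
eef_pos: [0.4882, 0.1952, 0.2489]
eef_rot: [0.022, -0.705, 0.019, 0.709]
wrist_force: [0.6, -1.2, -2.4]
opening: 0.339
```

Run:
```python
from h import *
st(); go([.489,.1945,.0905],down(-93.5))
c=ctrl.camera("scene"); cv2.imwrite("pics/s5.png",cv2.resize(c["pixels"][60:300,180:500],None,fx=2.5,fy=2.5))
```

```text
t 12.6 q [0.152, 0.057, 1.708, 0.005, 1.381, 1.78] p [0.4882, 0.1952, 0.2489] F [0.56, -1.24, -2.44] T [-0.077, 0.023, 0.014] op 0.339
[[-0.005, -0.058, -0.998], [0.004, -0.998, 0.058], [-1.0, -0.004, 0.005]]
turn [0.003, 0.005, 0.004] shift [158.4, 1.2, -1.6]
```

View pics/s5.png

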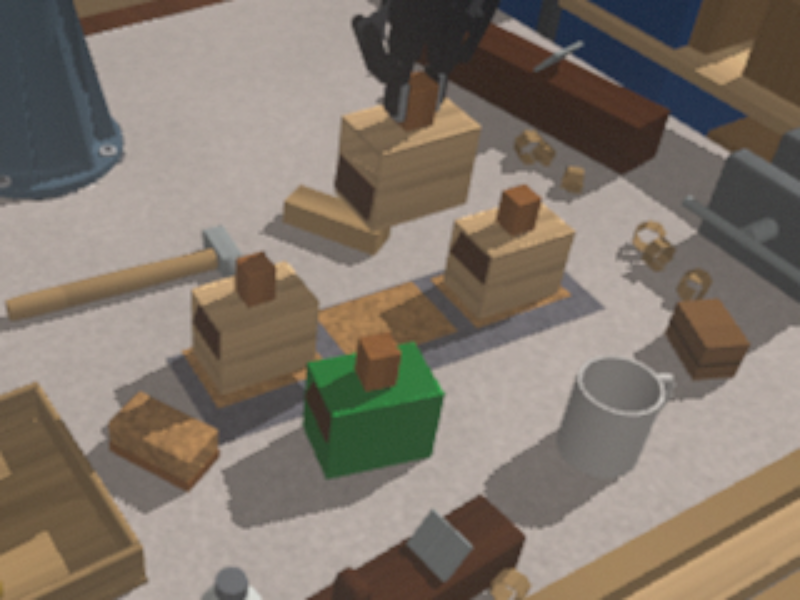

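>>> {"fn": "servo_tool", "kwargs": {"targets": [[0,0,0,45,1,-1,-1],[0,0,0,95,1,-2,-1],[0,0,0,130,1,-2,-1],[0,0,0,148,1,-2,-1],[0,0,0,154,1,-2,-1],[0,0,0,157,1,-2,-1],[0,0,0,158,1,-2,-1],[0,0,0,158,1,-2,-1]]}}

```text
time_s: 13.65
eef_pos: [0.4906, 0.1946, 0.0921]
eef_rot: [0.022, -0.706, 0.019, 0.708]
wrist_force: [0.0, -0.4, 0.8]
opening: 0.343
```

>>> {"fn": "servo_tool", "kwargs": {"targets": [[0,0,0,0,0,0,0.3],[0,0,0,0,0,0,1],[0,0,0,0,0,0,1],[0,0,0,0,0,0,1],[0,0,0,-25,0,0,1],[0,0,0,-55,0,0,1],[0,0,0,-75,0,0,1],[0,0,0,-75,0,0,1]]}}

```text
time_s: 14.65
eef_pos: [0.492, 0.1945, 0.1688]
eef_rot: [-0.022, 0.707, -0.019, -0.706]
wrist_force: [0.9, -0.4, -1.3]
opening: 0.999
```

Run:
```python
from h import *
st(); go([.503,.339,.17],down(-93.5)); go([.503,.339,.089],down(-93.5))
```

```text
t 14.65 q [0.149, 0.143, 1.784, 0.004, 1.213, 1.777] p [0.492, 0.1945, 0.1688] F [0.92, -0.41, -1.3] T [-0.043, -0.042, 0.02] op 0.999
[[0.002, -0.058, -0.998], [0.004, -0.998, 0.058], [-1.0, -0.004, -0.001]]
turn [0.003, -0.001, 0.004] shift [-0.6, -144.9, -2.5]
turn [0.003, -0.001, 0.004] shift [80.4, -144.6, -2.4]
```

>>> {"fn": "servo_tool", "kwargs": {"targets": [[0,0,0,0,-50,0,1],[0,0,0,0,-100,0,1],[0,0,0,2,-140,-1,1],[0,0,0,25,-145,-2,1],[0,0,0,60,-145,-2,1],[0,0,0,79,-145,-2,1],[0,0,0,80,-145,-2,0],[0,0,0,80,-145,-2,-1]]}}

```text
time_s: 15.65
eef_pos: [0.5033, 0.3396, 0.0902]
eef_rot: [-0.022, 0.708, -0.019, -0.706]
wrist_force: [1.0, 1.1, -0.1]
opening: 0.603
```

>>> {"fn": "servo_tool", "kwargs": {"targets": [[0,0,0,0,0,0,-1],[0,0,0,0,0,0,-1],[0,0,0,0,0,0,-1],[0,0,0,-20,0,0,-1],[0,0,0,-50,0,0,-1],[0,0,0,-60,0,0,-1],[0,0,0,-60,0,0,-1],[0,0,0,-60,0,0,-1]]}}

```text
time_s: 16.65
eef_pos: [0.5021, 0.3388, 0.1487]
eef_rot: [-0.022, 0.707, -0.019, -0.707]
wrist_force: [-0.6, 0.0, -5.7]
opening: 0.346
```

Run:
```python
from h import *
st()
c=ctrl.camera("scene"); print(ctrl.get_obs()['wrist_force'].round(2))
c=ctrl.camera("scene"); print(ctrl.get_obs()['wrist_force'].round(2)); cv2.imwrite("pics/s6.png",cv2.resize(c["pixels"][60:300,180:500],None,fx=2.5,fy=2.5))
for p in ([.503,.339,.25],[.557,-.168,.25]): go(p,down(-93.5))
```

```text
t 16.65 q [0.396, 0.329, 1.6, 0.004, 1.211, 2.024] p [0.5021, 0.3388, 0.1487] F [-0.63, 0.02, -5.7] T [-0.091, 0.02, -0.015] op 0.346
[[0.0, -0.059, -0.998], [0.004, -0.998, 0.059], [-1.0, -0.004, -0.0]]
[ 0.03 -0.2  -4.68]
[-0.17  0.22 -6.1 ]
turn [0.002, -0.0, 0.004] shift [-101.3, -0.6, -0.8]
turn [0.002, -0.0, 0.004] shift [-103.2, 502.4, -84.4]
```

View pics/s6.png

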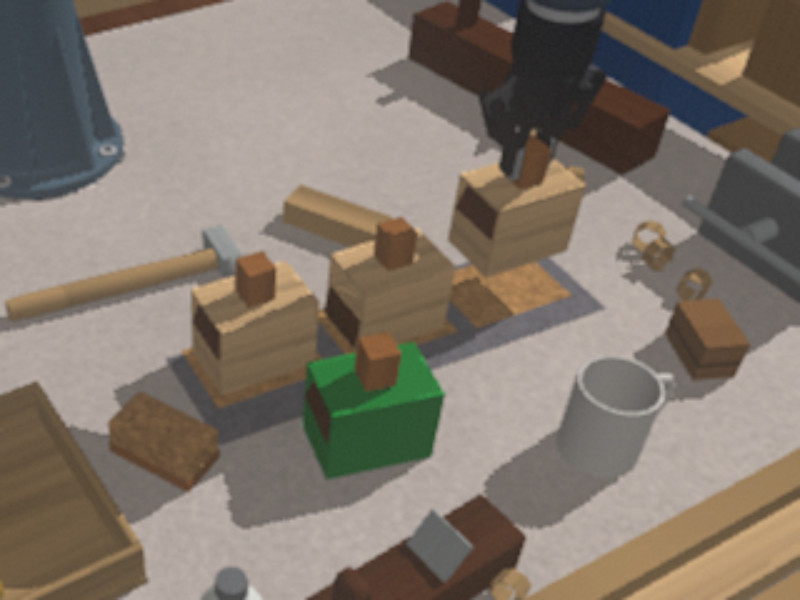

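>>> {"fn": "servo_tool", "kwargs": {"targets": [[0,0,0,-40,0,0,-1],[0,0,0,-85,5,0,-1],[0,0,0,-103,35,-6,-1],[0,0,0,-103,85,-14,-1],[0,0,0,-103,140,-23,-1],[0,0,0,-103,195,-33,-1],[0,0,0,-103,250,-42,-1],[0,0,0,-103,300,-50,-1]]}}

```text
time_s: 17.75
eef_pos: [0.5341, 0.0341, 0.2498]
eef_rot: [0.022, -0.706, 0.02, 0.707]
wrist_force: [0.1, -0.1, -5.6]
opening: 0.338
```

Run:
```python
from h import *
st(); go([.557,-.168,.157],down(-93.5))
```

```text
t 17.75 q [-0.16, 0.076, 1.686, 0.004, 1.381, 1.469] p [0.5341, 0.0341, 0.2498] F [0.14, -0.11, -5.63] T [-0.087, -0.044, -0.008] op 0.338
[[-0.001, -0.059, -0.998], [0.004, -0.998, 0.059], [-1.0, -0.004, 0.001]]
turn [0.002, 0.001, 0.004] shift [92.0, 200.8, -34.9]
```

>>> {"fn": "servo_tool", "kwargs": {"targets": [[0,0,0,0,40,-7,-1],[0,0,0,0,95,-16,-1],[0,0,0,5,150,-26,-1],[0,0,0,25,190,-33,-1],[0,0,0,60,201,-35,-1],[0,0,0,85,201,-35,-1],[0,0,0,92,201,-35,-1],[0,0,0,92,201,-35,-1]]}}

```text
time_s: 18.75
eef_pos: [0.557, -0.1679, 0.1567]
eef_rot: [0.022, -0.706, 0.019, 0.707]
wrist_force: [1.2, 0.2, -3.8]
opening: 0.343
```

Run:
```python
from h import *
st(); pourrows([0,8,17,26,35,44,53,62,67])
c=ctrl.camera("scene"); cv2.imwrite("pics/s7.png",cv2.resize(c["pixels"][110:350,80:400],None,fx=2.5,fy=2.5))
```

```text
t 18.75 q [-0.498, 0.273, 1.654, 0.003, 1.218, 1.13] p [0.557, -0.1679, 0.1567] F [1.23, 0.19, -3.83] T [-0.034, -0.029, 0.038] op 0.343
[[-0.002, -0.059, -0.998], [0.004, -0.998, 0.059], [-1.0, -0.004, 0.002]]
0 turn [0.002, 0.002, 0.004] shift [-0.3, 0.1, 0.4]
8 turn [0.002, 0.002, -0.136] shift [-7.1, 6.8, 0.4]
17 turn [0.002, 0.002, -0.293] shift [-13.6, 15.5, 0.5]
26 turn [0.002, 0.002, -0.45] shift [-18.6, 25.0, 0.5]
35 turn [0.002, 0.003, -0.607] shift [-22.1, 35.2, 0.5]
44 turn [0.001, 0.003, -0.764] shift [-24.0, 45.9, 0.5]
53 turn [0.001, 0.003, -0.921] shift [-24.1, 56.6, 0.6]
62 turn [0.001, 0.003, -1.078] shift [-22.6, 67.3, 0.6]
67 turn [0.001, 0.003, -1.165] shift [-21.0, 73.1, 0.6]
```

View pics/s7.png

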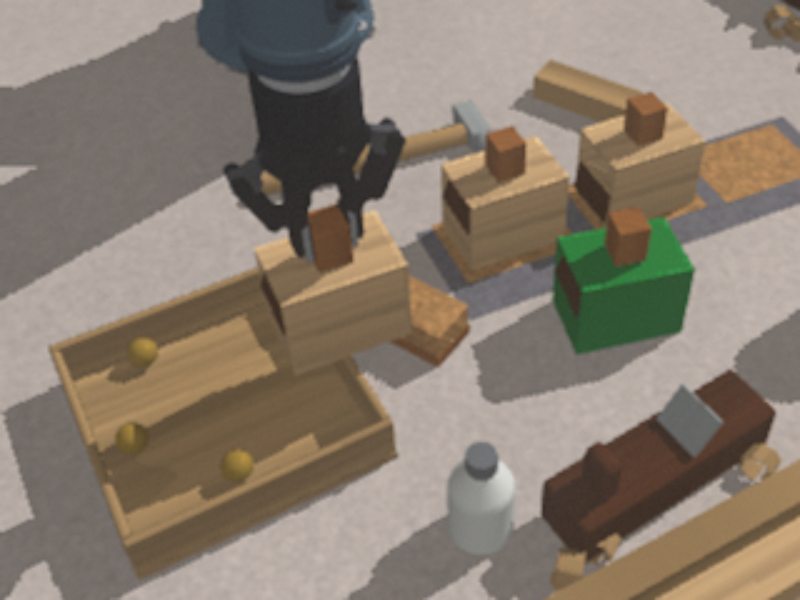

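>>> {"fn": "servo_tool", "kwargs": {"targets": [[0,0,-0.14,-7,7,0,-1],[0,0,-0.3,-13,15,0,-1],[0,0,-0.45,-18,25,0,-1],[0,0,-0.61,-22,35,0,-1],[0,0,-0.77,-24,46,0,-1],[0,0,-0.92,-24,57,0,-1],[0,0,-1.08,-22,67,0,-1],[0,0,-1.15,-21,72,0,-1]]}}

```text
time_s: 19.8
eef_pos: [0.5535, -0.2423, 0.1777]
eef_rot: [-0.403, 0.604, 0.367, -0.581]
wrist_force: [-0.6, 0.9, -3.8]
opening: 0.341
```

>>> {"fn": "servo_tool", "kwargs": {"targets": [[0,0,0,0,0,0,-1],[0,0,0,0,0,0,-1],[0,0,0,0,0,0,-1],[0,0,0,0,0,0,-1],[0,0,0,0,0,0,-1],[0,0,0,0,0,0,-1],[0,0,0,0,0,0,-1],[0,0,0,0,0,0,-1]]}}

```text
time_s: 20.8
eef_pos: [0.5535, -0.2423, 0.1776]
eef_rot: [-0.403, 0.604, 0.367, -0.581]
wrist_force: [0.1, 0.8, -2.5]
opening: 0.34
```

Run:
```python
from h import *
c=ctrl.camera("scene"); cv2.imwrite("pics/s8.png",cv2.resize(c["pixels"][110:350,80:400],None,fx=2.5,fy=2.5))
st(); pourrows([60,49,38,27,16,5,0,0],lip=(.5534,-.2199,.15))
pourrows([0],lip=(.5534,-.2199,.205))
```

```text
t 20.85 q [-0.939, 0.827, 1.2, 0.713, 2.042, 0.698] p [0.5535, -0.2423, 0.1776] F [-0.3, 0.3, -3.26] T [-1.016, 0.033, -0.0] op 0.347
[[0.055, -0.024, -0.998], [0.912, -0.405, 0.06], [-0.406, -0.914, -0.0]]
60 turn [0.0, 0.001, 0.106] shift [-7.6, -40.3, 1.5]
49 turn [0.001, 0.001, 0.298] shift [3.9, -46.7, 1.5]
38 turn [0.001, 0.001, 0.49] shift [16.4, -50.9, 1.5]
27 turn [0.001, 0.001, 0.682] shift [29.4, -52.5, 1.4]
16 turn [0.001, 0.001, 0.874] shift [42.6, -51.7, 1.4]
5 turn [0.001, 0.0, 1.066] shift [55.4, -48.3, 1.4]
0 turn [0.001, 0.0, 1.153] shift [60.9, -46.0, 1.4]
0 turn [0.001, 0.0, 1.153] shift [60.9, -46.0, 1.4]
0 turn [0.001, 0.0, 1.153] shift [38.6, -96.3, 1.4]
```

View pics/s8.png

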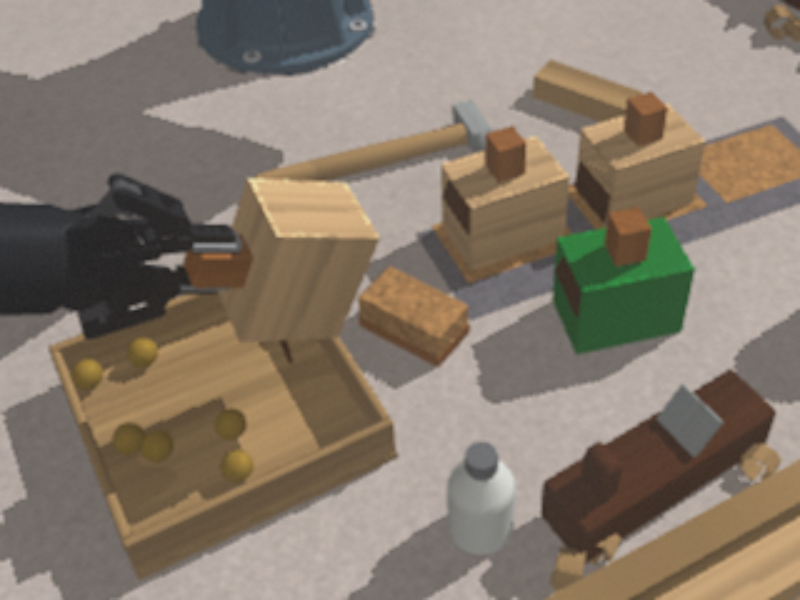

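All six balls are in the tray (crop pixels ~(88,373), (142,352), (128,438), (156,445), (230,423), (237,465)). I'll bring the box back upright and return it.

>>> {"fn": "servo_tool", "kwargs": {"targets": [[0,0,0.1,-8,-40,0,-1],[0,0,0.27,3,-48,1,-1],[0,0,0.45,13,-52,1,-1],[0,0,0.63,25,-56,1,-1],[0,0,0.81,35,-65,1,-1],[0,0,0.99,39,-80,1,-1],[0,0,1.15,39,-98,1,-1],[0,0,1.15,39,-98,1,-1]]}}

```text
time_s: 21.85
eef_pos: [0.5579, -0.1638, 0.2537]
eef_rot: [-0.02, 0.708, -0.019, -0.706]
wrist_force: [0.3, -0.1, -3.6]
opening: 0.339
```

Run:
```python
from h import *
st(); 
for p in ([.503,.339,.25],): go(p,down(-93.5))
```

```text
t 21.85 q [-0.492, 0.175, 1.568, 0.004, 1.397, 1.134] p [0.5579, -0.1638, 0.2537] F [0.28, -0.07, -3.59] T [0.019, 0.022, -0.014] op 0.339
[[0.003, -0.055, -0.998], [0.003, -0.998, 0.055], [-1.0, -0.003, -0.003]]
turn [0.006, -0.003, 0.003] shift [4.8, -499.0, 82.6]
```

>>> {"fn": "servo_tool", "kwargs": {"targets": [[0,0,0,0,-35,6,-1],[0,0,0,0,-88,15,-1],[0,0,0,0,-142,24,-1],[0,0,0,0,-196,32,-1],[0,0,0,0,-250,41,-1],[0,0,0,0,-305,50,-1],[0,0,0,2,-355,59,-1],[0,0,0,3,-405,67,-1]]}}

```text
time_s: 22.85
eef_pos: [0.5127, 0.2449, 0.2501]
eef_rot: [0.022, -0.706, 0.019, 0.707]
wrist_force: [0.1, 0.1, -3.0]
opening: 0.342
```

Run:
```python
from h import *
st(); 
for p in ([.503,.339,.092],): go(p,down(-93.5))
```

```text
t 22.85 q [0.234, 0.15, 1.604, 0.004, 1.388, 1.861] p [0.5127, 0.2449, 0.2501] F [0.1, 0.09, -2.97] T [0.057, -0.026, 0.024] op 0.342
[[-0.001, -0.057, -0.998], [0.004, -0.998, 0.057], [-1.0, -0.004, 0.002]]
turn [0.004, 0.002, 0.004] shift [158.5, -92.8, 14.8]
```

>>> {"fn": "servo_tool", "kwargs": {"targets": [[0,0,0,0,-40,7,-1],[0,0,0,5,-85,14,-1],[0,0,0,40,-93,15,-1],[0,0,0,90,-93,15,-1],[0,0,0,130,-93,15,-1],[0,0,0,150,-93,15,-1],[0,0,0,157,-93,15,-1],[0,0,0,158,-93,15,-1]]}}

```text
time_s: 23.85
eef_pos: [0.5039, 0.3393, 0.0936]
eef_rot: [0.022, -0.707, 0.019, 0.707]
wrist_force: [-0.2, -0.4, -2.9]
opening: 0.343
```

>>> {"fn": "servo_tool", "kwargs": {"targets": [[0,0,0,0,0,0,0.3],[0,0,0,0,0,0,1],[0,0,0,0,0,0,1],[0,0,0,0,0,0,1],[0,0,0,-25,0,0,1],[0,0,0,-75,0,0,1],[0,0,0,-130,0,0,1],[0,0,0,-150,0,0,1]]}}

```text
time_s: 24.85
eef_pos: [0.5055, 0.3393, 0.2481]
eef_rot: [-0.023, 0.709, -0.018, -0.705]
wrist_force: [0.6, -0.8, -0.7]
opening: 1.001
```

Run:
```python
from h import *
st()
c=ctrl.camera("scene"); cv2.imwrite("pics/s9.png",c["pixels"])
c=ctrl.camera("top"); cv2.imwrite("pics/t9.png",c["pixels"])
```

```text
t 24.85 q [0.394, 0.235, 1.508, 0.005, 1.39, 2.021] p [0.5055, 0.3393, 0.2481] F [0.63, -0.79, -0.74] T [-0.07, 0.02, 0.025] op 1.001
[[0.006, -0.057, -0.998], [0.008, -0.998, 0.057], [-1.0, -0.008, -0.005]]
```

View pics/s9.png

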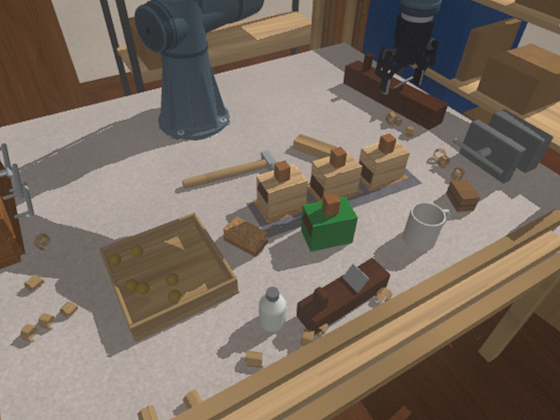

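View pics/t9.png

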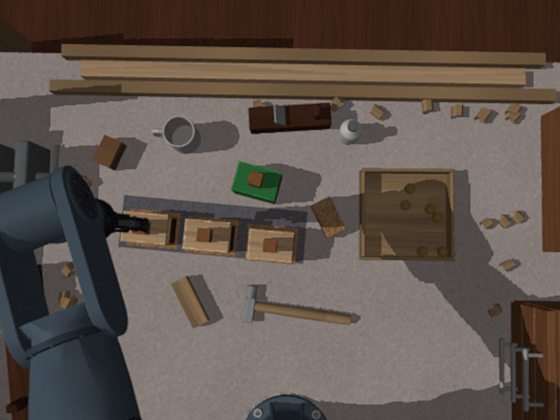

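All three boxes stand upright on their mats, with grips at scene pixels ~(283,173), (338,157) and (387,144), as at the start. Six balls are in the tray and the gripper is clear.

Run:
```python
from h import *
print(ctrl.hand_in()); print(ctrl.get_obs()['time_s'])
```

```text
the job is handed in; nothing more can be done
None
the job is handed in; nothing more can be done
```

I lifted all three plywood boxes and tipped the two loaded ones. Their six balls are in the tray, and the job was handed in at about 25 s. `hand_in()` gives no verdict, so success is not confirmed.

- **Weighing:** the box nearest the tray read about 3.0 N, so it was empty; I set it back untipped. The middle box read about 5.0 N and the far box about 5.5 N, so both were loaded. Individual force readings scattered by about 1 N, but after pouring both boxes read about 3 N.
- **Pouring:** I tipped each loaded box about 66 degrees over the tray, and three balls came out of each.
- **Last checks:** the final pictures show six balls in the tray, nothing else in it, and all three boxes upright on their mats. By the release positions they stand within a few millimetres of where they started. The green look-alike was not touched and the gripper ended open and clear.
- **Not measured:** I counted the balls by eye and did not measure the load on the tray. No check failed or disagreed.

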